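Stack two food tubs and lock them with the pin

ROBOT

A 6-joint arm with a two-finger parallel gripper is mounted at the origin on a cart in front of the work surface, level with it; the furniture and walls round the work are solid. World frame = base frame: x ahead of the robot, y to its left, z up, the work surface at z = 0. Lengths are in m, angles in degrees, forces in N, time in s.
With the tool pointing down it reaches from about 0.4 to 0.825 m from the base axis. Payload 7 kg.
Tool frame: the origin (TCP) lies midway between the tips of the shut fingers; the grasp point (between the pads) lies 19 mm behind it; z points along the fingers, y is the line along which they close (so a half turn about z gives the same grasp; the last joint's range is limited). The gripper opens to 88 mm and grips with 3 to 60 N. Pads are 19 mm wide; open, the fingers measure 130 mm over their backs; the gripper's body (78 mm by 193 mm) begins 47 mm behind the grasp point.
Start: joints at [80.048, 20.546, 0.682, 0, -70.136, -16.507], TCP at [0.301, 0.604, 0.227] pointing down, gripper open.
Joint ranges: [-176.03, 176.03], [-82.01, 121.73], [-58.28, 71.71], [-173.87, 95.51], [-174.79, -0.11], [-173.66, 173.66]. Speed limits (degrees/s): [136.94, 136.94, 172.46, 180, 180, 180].

INTERFACE

Orientations are given as a 3x3 rotation matrix whose columns are the frame's x, y, z axes.
In Python, from rig import robot gives the robot as it stands. Calls block until the motion is done:
- robot.goto(position, orientation): joint-space move of the TCP to a pose.
- robot.servo_line(position, ori=None, speed=0.15): straight line of the TCP; ori=None keeps the orientation; speed is the mean speed in m/s.
- robot.movej(angles): joint-space move.
- robot.move_gripper(opening): opening from 0.0 (shut) to 1.0 (fully open); the grip force is fixed at half the most; returns when the fingers have stopped.
- robot.dwell(seconds).
- robot.ik(position, orientation): joint angles nearest the present ones, or None.
- robot.grab_frame(name): name is "side" or "top" or "wrist"; returns (picture, depth): 480x640x3 uint8, red, green, blue; 480x640 float32, m along the optical axis (not along the pixel's ray), 0 where there is no reading.
- robot.camera_info(name): a dict with "vfov" (degrees; the focal length in pixels is half the picture's height over the tangent of half this angle, whatever the lens; pixels are square), "cx", "cy" (the principal point, pixels), "view" (4x4, takes a point from world to camera coordinates); the wrist camera has in their place "T_tool_cam" (4x4, takes a point from camera to tool coordinates, whose origin is the TCP and whose axes are the flange's). Camera axes: x right, y down, z forward; pixel columns grow to the right and rows downward; lengths in m; the calibration is good to about 2 mm. A picture is of the moment at which its call begins: read the wrist's pose just before it. camera_info takes no time and is no camera call.
A pose or a line that the arm cannot do raises robot.Unreachable and nothing moves.
- robot.job_done(): hands the job in; it is judged then, once.
Readings, each from a call of its own:
- robot.read_t(): time.
- robot.read_qpos(): joint angles.
- robot.read_qvel(): joint speeds.
- robot.read_effort(): joint torques, N m.
- robot.read_position(): TCP position.
- robot.read_tcp_rot(): TCP orientation.
- robot.read_force(): force on the tool from outside, world axes, zero at the start.
- robot.read_ft_torque(): the same for the moment, N m.
- robot.read_grip_width(): opening from 0.0 (shut) to 1.0 (fully open).
- robot.read_finger_force(): force on a finger pad.
Only numpy, scipy, OpenCV 4.12 (cv2) and the standard library are available. Lean on these libraries where they do the work, as an engineer would, in place of code of your own. Each camera call takes 0.05 s, during which the arm holds its last target. There are 200 camera calls.

TASK

Stack the blue-lidded food tub on the green-lidded one and lock the two together: first set the spice tin that stands on the green lid aside, upright on the worktop; then seat the blue tub's feet in the recesses of the green lid with its lug over the green lug; then take the red-headed pin from its wooden stand and push it down through both lugs until its collar rests on the upper one, and let go. Do not tip the tin or the tubs, and leave everything else standing where it is.

Things in the scene. Friction and masses are not known exactly. Their poses are not given: they have to be found in the camera images.
- lower_tub: White tub, green lid, 0.9 kg, loose on the worktop, lug away from the robot. Origin: underside centre; x along it to the lug, z up. Feet 11 mm wide, 7 tall, round-soled, at x+-44 y+-17. Body 110x54 mm, z 7-55. Lid 114x58, z 55-67, with 14x14 mm recesses 8 deep above the feet; a lug 30x30x12 at the lid's +x end (to x=86) has an upright 16 mm through hole at x=71, y=0.
- upper_tub: Twin of lower_tub (same shape, sizes, origin, axes) with a blue lid, 0.35 kg, free on the worktop. Grasp it across its 54 mm body. Seated, its feet are in the green lid's recesses (1.5 mm play), its origin 60 mm above lower_tub's (67 if the feet only stand on the lid) and the two lug holes are in line, 60 mm apart in height.
- lower_tub_hole (a point): Centre of the top mouth of the green lug's hole (16 mm, 12 mm long); axes as the lower tub.
- upper_tub_hole (a point): Centre of the top mouth of the blue lug's hole (16 mm, 12 mm long); axes as the upper tub.
- pin: Steel locking pin, 142 mm long, 70 g, upright in the stand, tip 10 mm above the worktop. Origin at its tip, z up along it. Shaft 12 mm across, with a round nose; collar 28 mm across, z 90-94; above it a round red head 22 mm across, z 94-142, to hold it by.
- pin_collar (a point): Centre of the underside of the pin's collar, 90 mm above its tip.
- pin_stand: Fixed wooden block 62 x 62 x 60 mm with one upright 17 mm hole in the middle, 50 mm deep, in which the pin stands. Origin at the centre of its underside.
- spice_tin: Round spice tin with a black lid and red edge, 55 mm across and 72 mm tall, about 0.13 kg, standing on the green lid. Origin at the centre of its underside.
- spice_jar: Bystander: slim glass spice jar with a black cap, 41 mm across, 105 tall. Origin at the centre of its underside.
- cork_jar: Bystander: small glass bottle with a cork, 56 mm across, 111 tall. Origin at the centre of its underside.
- orange_tin: Bystander: round tin with an orange lid, 61 mm across, 81 tall. Origin at the centre of its underside.
- garlic: Bystander: garlic bulb, about 60 mm across, 58 tall. Origin at the centre of its underside.
- pepper_mill: Bystander: dark wooden pepper mill, 58 mm across, 170 tall. Origin at the centre of its underside. Fixed equipment stands behind it along the back, from x = 0.66 on: a drawer chest 196 mm tall (y -0.11 to 0.23), to its left a scale with a round pan 190 to 222 mm high (x > 0.66, y 0.28 to 0.52), to its right a coffee mill, crank knob 228 mm high (x > 0.69, y near -0.3).
- honey: Bystander: honey jar, 71 mm across, 110 tall. Origin at the centre of its underside.
- mug: Bystander: white mug, 82 mm across, 91 tall, its handle on its -y side, 114 mm long over all; the origin is midway. Origin at the centre of its underside.
- lemon: Bystander: lemon, 71 mm long, 51 tall. Origin at the centre of its underside.
- corn_tin: Bystander: green food can, 75 mm across, 110 tall. Origin at the centre of its underside.

How it is judged (in metres and radians):
On the way, in this order (a step that is already met when the one before it is completed fails the run):
1. The spice tin stands upright on the worktop, released (height (world z) of spice_tin between -0.008 and 0.008 m and angle between spice_tin's own z axis and vertical below 0.15 rad and contact force between the fingers and spice_tin below 0.3 N), for 0.2 s.
2. The blue tub is seated on the green one, lug over lug, and released (height (world z) of spice_tin between -0.008 and 0.008 m and angle between spice_tin's own z axis and vertical below 0.15 rad and z of upper_tub in the frame of lower_tub between 0.056 and 0.0635 m and x of upper_tub in the frame of lower_tub between -0.006 and 0.006 m and y of upper_tub in the frame of lower_tub between -0.006 and 0.006 m and horizontal distance between upper_tub_hole and lower_tub_hole below 0.012 m and angle between the z axis of upper_tub and the z axis of lower_tub, either way round below 0.06 rad and height (world z) of lower_tub below 0.006 m and angle between lower_tub's own z axis and vertical below 0.06 rad and contact force between the fingers and upper_tub below 0.3 N), for 0.2 s.
3. The pin is through both lugs, its collar on the upper lug (z of upper_tub in the frame of lower_tub between 0.056 and 0.0635 m and x of upper_tub in the frame of lower_tub between -0.006 and 0.006 m and y of upper_tub in the frame of lower_tub between -0.006 and 0.006 m and horizontal distance between upper_tub_hole and lower_tub_hole below 0.012 m and angle between the z axis of upper_tub and the z axis of lower_tub, either way round below 0.06 rad and height (world z) of lower_tub below 0.006 m and angle between lower_tub's own z axis and vertical below 0.06 rad and distance between pin_collar and upper_tub_hole below 0.008 m and horizontal distance between pin and lower_tub_hole below 0.008 m and z of pin in the frame of lower_tub_hole below -0.022 m and angle between the z axis of pin and the z axis of upper_tub, either way round below 0.12 rad), for 0.1 s.
At the end, for the whole second after the job is handed in: Tin upright on the worktop; blue tub seated on the green (within 6 mm sideways, feet fully in the recesses, lugs within 12 mm); pin upright through both lugs, collar within 8 mm of the upper hole's mouth, tip more than 22 mm below the lower hole's mouth; all released and at rest (all of step 1 and all of step 3 and linear speed of each of upper_tub, pin, spice_tin below 0.02 m/s and contact force between the fingers and pin below 0.3 N and contact force between the fingers and upper_tub below 0.3 N); the robot touches nothing.
It fails at once if The spice jar, cork jar, orange tin or garlic is shifted more than 30 mm, or tipped (distance of any of spice_jar, cork_jar, orange_tin, garlic from where it was at the start of the episode above 0.03 m or angle between any of spice_jar, cork_jar, orange_tin's own z axis and vertical above 0.35 rad).
It fails at once if The spice tin is knocked over or tipped (more than 35 degrees) (angle between spice_tin's own z axis and vertical above 0.61 rad).
It fails at once if A tub is tipped (more than 25 degrees) (angle between any of upper_tub, lower_tub's own z axis and vertical above 0.44 rad).
It also fails if it takes over 72 s, if anything falls off the work surface, if the arm or the gripper's body presses on something with over 40 N, if the wrist force passes 120 N, or if a joint passes its speed limit or range.

## Working session

There is one attempt and no reset: what is moved stays moved. The work goes in short steps, each a Python script; the robot and the scene stay as the last script left them, time stands still between calls to the robot, and variables do not carry over. Pictures are saved under pics/ and viewed, at most 10 in all, crops included, and the job is handed in when it is done.

```bash
mkdir -p pics; ls; cat > h.py <<'E'
import numpy as np, cv2
from rig import robot
def K(name):
    i=robot.camera_info(name); return 240/np.tan(np.radians(i["vfov"])/2), i["cx"], i["cy"], i
def cloud(name):
    """picture, world point per pixel (nan where no depth)"""
    f,cx,cy,i=K(name)
    if name=="wrist":
        p=np.array(robot.read_position()); R=np.array(robot.read_tcp_rot()); T=np.eye(4); T[:3,:3]=R; T[:3,3]=p
        M=T@np.array(i["T_tool_cam"])
    else: M=np.linalg.inv(np.array(i["view"]))
    im,d=robot.grab_frame(name); d=np.where(d>0,d,np.nan)
    v,u=np.mgrid[:480,:640]
    P=np.stack([(u-cx)/f*d,(v-cy)/f*d,d],-1)
    return im,P@M[:3,:3].T+M[:3,3]
def save(n,im): cv2.imwrite("pics/"+n,cv2.cvtColor(im,cv2.COLOR_RGB2BGR))
def down(yaw):
    """tool down, tool y (closing line) at angle yaw deg from world x"""
    a=np.radians(yaw); y=np.array([np.cos(a),np.sin(a),0]); z=np.array([0,0,-1.]); return np.stack([np.cross(y,z),y,z],1)
E
python3 - <<'E'
from h import *
for n in("top","side"):
    im,P=cloud(n); save(n+"0.png",im); np.savez("pics/"+n+"0.npz",im=im,P=P); print(n,K(n))
print(np.array(robot.read_tcp_rot()).round(3), robot.read_t(), robot.camera_info("wrist"))
E
```

```text
pics
top (np.float64(532.2749122355939), 321.83662804589164, 246.1532114837259, {'vfov': 48.54073330988012, 'cx': 321.83662804589164, 'cy': 246.1532114837259, 'view': array([[-0.01070549, -0.9998077 , -0.01643036,  0.04997625],
       [-0.99728369,  0.01187306, -0.07269302,  0.5199367 ],
       [ 0.07287412,  0.01560752, -0.99721902,  1.42828378],
       [ 0.        ,  0.        ,  0.        ,  1.        ]])})
side (np.float64(532.7320339416269), 312.3104737597493, 236.58985190725008, {'vfov': 48.50388329016303, 'cx': 312.3104737597493, 'cy': 236.58985190725008, 'view': array([[ 0.92468738, -0.38027737,  0.01850304, -0.48110871],
       [-0.22644384, -0.58839211, -0.77622027,  0.22062747],
       [ 0.30606605,  0.71357119, -0.63019023,  1.52344093],
       [ 0.        ,  0.        ,  0.        ,  1.        ]])})
[[ 0.895 -0.446 -0.   ]
 [-0.446 -0.895 -0.001]
 [ 0.     0.001 -1.   ]] 0.1 {'vfov': 59.73962100620647, 'cx': 323.4003594241043, 'cy': 235.58003971241544, 'T_tool_cam': array([[ 1.36848853e-03, -9.57490457e-01, -2.88461700e-01,
         7.86113981e-02],
       [ 9.99999047e-01,  1.25806473e-03,  5.68194133e-04,
         1.12912522e-04],
       [-1.81136968e-04, -2.88462203e-01,  9.57491266e-01,
        -1.57945193e-01],
       [ 0.00000000e+00,  0.00000000e+00,  0.00000000e+00,
         1.00000000e+00]])}
```

View pics/top0.png

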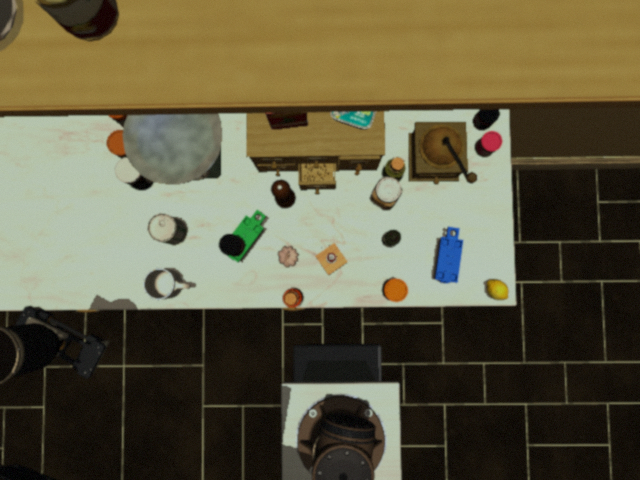

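View pics/side0.png

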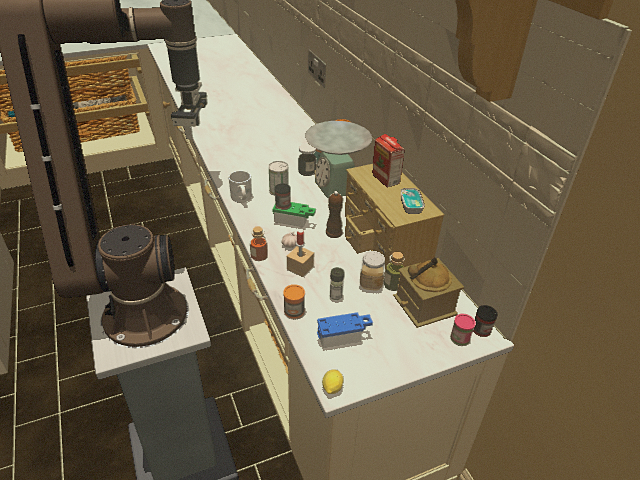

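The top view shows the green tub at about (246,238) with the tin at (232,246), the blue tub at (449,256) and the pin stand at (331,260). The pepper mill is at (283,192), garlic at (288,256) and spice jar at (391,238). Next I'll get coarse poses from the cloud.

```bash
cat >> h.py <<'E'
def tub(im,P,col,zlo,zhi):
    """lid points by hue -> (minAreaRect in mm xy, median z, centre of lug end)"""
    h=cv2.cvtColor(im,cv2.COLOR_RGB2HSV); lo,hi={'g':(45,85),'b':(100,125)}[col]
    m=(h[...,0]>lo)&(h[...,0]<hi)&(h[...,1]>120)&(h[...,2]>40)&(P[...,2]>zlo)&(P[...,2]<zhi)
    n,l,s,_=cv2.connectedComponentsWithStats(m.astype(np.uint8)); k=1+np.argmax(s[1:,4]); m=l==k
    return m,P[m]
E
python3 - <<'E'
from h import *
d=np.load("pics/top0.npz"); im,P=d["im"],d["P"]
for n,(u,v) in dict(tin=(232,245),stand=(340,258),pin=(331,258),mill=(282,190),garlic=(288,256),cork=(292,298),orange=(396,289),sjar=(391,237),honey=(387,190),corn=(161,226),mug=(167,282),lemon=(497,289),table=(300,230),edge=(300,303)).items():
    q=P[v-2:v+3,u-2:u+3].reshape(-1,3); print(n,np.nanmedian(q,0).round(3))
for c in 'gb':
    m,q=tub(im,P,c,.045,.09); r=cv2.minAreaRect((q[:,:2]*1000).astype(np.float32)); print(c,len(q),r,np.median(q[:,2]))
    print(cv2.boxPoints(r).round())
# tin top, pin top centres
for n,(u,v),z in(("tin",(232,245),.12),("pin",(331,258),.13)):
    s=P[v-22:v+22,u-22:u+22].reshape(-1,3); s=s[s[:,2]>z]; print(n,len(s),s.min(0).round(3),s.max(0).round(3),((s.min(0)+s.max(0))/2).round(3))
E
```

```text
tin [0.517 0.267 0.137]
stand [ 0.486 -0.004  0.061]
pin [0.484 0.02  0.105]
mill [0.651 0.139 0.161]
garlic [0.493 0.134 0.05 ]
cork [0.383 0.12  0.112]
orange [ 0.403 -0.147  0.08 ]
sjar [ 0.535 -0.134  0.108]
honey [ 0.656 -0.126  0.11 ]
corn [0.571 0.455 0.108]
mug [0.428 0.47  0.008]
lemon [ 0.4   -0.416  0.052]
table [0.567 0.104 0.002]
edge [0.368 0.105 0.032]
g 680 ((550.7659912109375, 245.92666625976562), (57.426761627197266, 142.0184783935547), 52.780975341796875) 0.06746814617369823
[[477. 266.]
 [590. 180.]
 [625. 226.]
 [512. 312.]]
b 1084 ((490.9635009765625, -289.6932373046875), (59.16584777832031, 145.64617919921875), 80.38983917236328) 0.06742816576639954
[[ 414. -307.]
 [ 558. -331.]
 [ 568. -273.]
 [ 424. -248.]]
tin 396 [0.492 0.246 0.121] [0.546 0.302 0.149] [0.519 0.274 0.135]
pin 27 [0.474 0.012 0.135] [0.494 0.03  0.156] [0.484 0.021 0.146]
```

```bash
python3 - <<'E'
from h import *
best=None
for y in (0,180,30,-150,-20,160):
    q=[robot.ik(p,down(y)) for p in([.519,.274,.25],[.519,.274,.102],[.43,.33,.037])]
    print(y,[None if a is None else np.round(a).tolist() for a in q])
E
```

```text
0 [[47.0, 11.0, -9.0, 0.0, -70.0, 133.0], [47.0, 19.0, -20.0, 0.0, -51.0, 133.0], [58.0, 20.0, -29.0, 0.0, -41.0, 122.0]]
180 [[47.0, 11.0, -9.0, 0.0, -70.0, -47.0], [47.0, 19.0, -20.0, 0.0, -51.0, -47.0], [58.0, 20.0, -29.0, 0.0, -41.0, -58.0]]
30 [[47.0, 11.0, -9.0, 0.0, -70.0, 163.0], [47.0, 19.0, -20.0, 0.0, -51.0, 163.0], [58.0, 20.0, -29.0, 0.0, -41.0, 152.0]]
-150 [[47.0, 11.0, -9.0, 0.0, -70.0, -17.0], [47.0, 19.0, -20.0, 0.0, -51.0, -17.0], [58.0, 20.0, -29.0, 0.0, -41.0, -28.0]]
-20 [[47.0, 11.0, -9.0, 0.0, -70.0, 113.0], [47.0, 19.0, -20.0, 0.0, -51.0, 113.0], [58.0, 20.0, -29.0, 0.0, -41.0, 102.0]]
160 [[47.0, 11.0, -9.0, 0.0, -70.0, -67.0], [47.0, 19.0, -20.0, 0.0, -51.0, -67.0], [58.0, 20.0, -29.0, 0.0, -41.0, -78.0]]
```

```bash
python3 - <<'E'
from h import *
y=180 if robot.ik([.519,.274,.102],down(180)) is not None else 0
robot.goto([.519,.274,.27],down(y)); 
im,P=cloud("wrist"); save("w1.png",im); np.savez("pics/w1.npz",im=im,P=P)
h=P[...,2]; s=P[(h>.128)&(h<.15)]; r=cv2.minEnclosingCircle((s[:,:2]*1000).astype(np.float32)); print(y,len(s),r,np.median(s,0),robot.read_t())
E
```

```text
180 8418 ((611.5752563476562, 213.25997924804688), 138.41136169433594) [0.53929362 0.25218896 0.13719757] 1.625
```

View pics/w1.png

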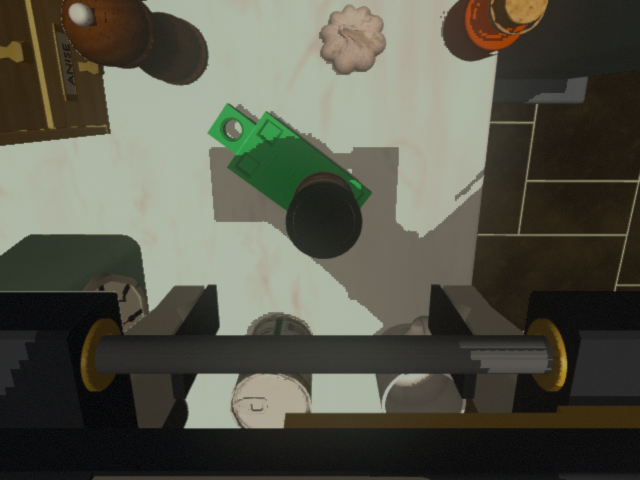

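```bash
python3 - <<'E'
from h import *
print(robot.read_position(),robot.read_tcp_rot())
d=np.load("pics/w1.npz"); im,P=d["im"],d["P"]; h=P[...,2]
m=((h>.125)&(h<.15)&(abs(P[...,0]-.519)<.05)&(abs(P[...,1]-.274)<.05)).astype(np.uint8)
n,l,s,_=cv2.connectedComponentsWithStats(m)
for k in range(1,n):
    if s[k,4]>200:
        q=P[l==k]; print(s[k],q.min(0).round(3),q.max(0).round(3),np.median(q,0).round(3))
E
```

```text
[0.51866601 0.27502027 0.26967975] [[ 1.91942691e-03 -9.99998103e-01 -3.32396599e-04]
 [-9.99998143e-01 -1.91936859e-03 -1.75688349e-04]
 [ 1.75050024e-04  3.32733202e-04 -9.99999929e-01]]
[ 286  183   77   76 4563] [0.491 0.246 0.125] [0.546 0.301 0.141] [0.519 0.273 0.137]
```

The wrist view shows the tin at (323,215), its centre at (0.5185, 0.2735) and top at 0.137, which matches the top camera. The green lug hole is at (234,128). Next I'll move the tin.

```bash
python3 - <<'E'
from h import *
R=down(180)
robot.servo_line([.5185,.2735,.103],ori=R,speed=.12)
robot.move_gripper(0); print("grip",robot.read_grip_width(),robot.read_finger_force())
robot.servo_line([.5185,.2735,.15],speed=.08); 
robot.servo_line([.43,.33,.13],speed=.15)
robot.servo_line([.43,.33,.039],speed=.08)
f0=robot.read_force(); z=.039
while z>.032 and robot.read_force()[2]-f0[2]<2:
    z-=.001; robot.servo_line([.43,.33,z],speed=.02)
print(z,robot.read_position(),robot.read_force(),f0)
robot.move_gripper(1.0); robot.dwell(.2)
robot.servo_line([.43,.33,.2],speed=.2)
R=down(180)
# look at green tub: camera offset ~ .079 + tilt along tool x = -y world
robot.goto([.545,.36,.22],R)
im,P=cloud("wrist"); save("w2.png",im); np.savez("pics/w2.npz",im=im,P=P)
print(robot.read_t())
im,P=cloud("top"); s=P[(abs(P[...,0]-.43)<.05)&(abs(P[...,1]-.33)<.05)&(P[...,2]>.06)&(P[...,2]<.08)]; print("tin",len(s),s.min(0),s.max(0))
E
```

```text
grip 0.6133898416071989 29.999952614307404
0.036 [0.43014827 0.33014747 0.03636956] [-1.64488025 -1.46175417  3.89622291] [ 0.22908038  0.05085459 -0.33299018]
10.0
tin 356 [0.40501998 0.30343226 0.06103442] [0.4575254  0.35852095 0.07957807]
```

View pics/w2.png

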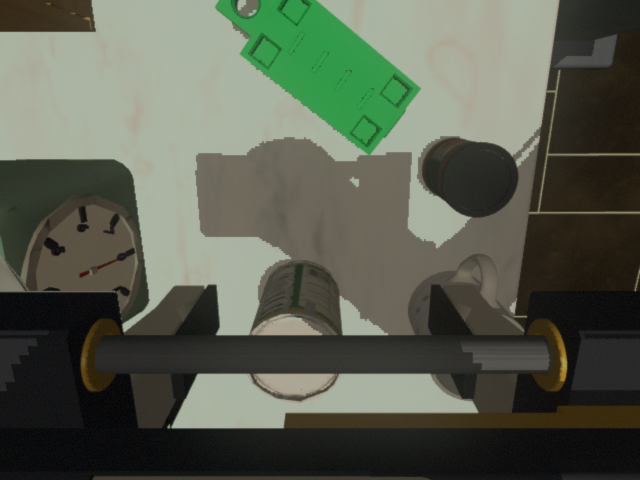

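The tin now stands upright at (0.430, 0.331); it appears at (470,180) in this view. The green lid with its four empty recesses is near (330,80). Next I'll view each tub from the same tool-relative pose, so that hand-eye errors cancel out.

```bash
cat >> h.py <<'E'
def look(o,yaw,col,name,z=.25,zlid=.067):
    """wrist view from above tub origin estimate, returns refined origin xy, yaw (deg)"""
    R=down(yaw-90); x=np.array([np.cos(np.radians(yaw)),np.sin(np.radians(yaw))])
    robot.goto([o[0],o[1],z],R); robot.dwell(.15)
    im,P=cloud("wrist"); save(name+".png",im); np.savez("pics/"+name+".npz",im=im,P=P)
    return fit(im,P,col,yaw,zlid)
def fit(im,P,col,yaw,zlid=.067):
    m,q=tub(im,P,col,zlid-.012,zlid+.012); zm=np.median(q[:,2])
    q=q[abs(q[:,2]-zm)<.004]
    (c,wh,a)=cv2.minAreaRect((q[:,:2]*1000).astype(np.float32))
    a=min((a+90*k for k in range(-4,5)),key=lambda t:abs(t-yaw))
    ca,sa=np.cos(np.radians(a)),np.sin(np.radians(a)); c=np.array(c)/1000
    o=c-.0145*np.array([ca,sa]); Q=(P[...,:2]-o)@np.array([[ca,-sa],[sa,ca]])
    # check: recesses and hole (points clearly below the lid) in tub frame
    low=(P[...,2]<zm-.005)
    for n,(X,Y) in dict(r1=(44,17),r2=(44,-17),r3=(-44,17),r4=(-44,-17),hole=(71,0)).items():
        b=low&(abs(Q[...,0]-X/1e3)<.0115)&(abs(Q[...,1]-Y/1e3)<.0115); s=Q[b]*1e3
        print(n,b.sum(),((s.min(0)+s.max(0))/2-[X,Y]).round(1) if b.sum() else '',s.mean(0).round(1)-[X,Y] if b.sum() else '')
    print(col,"rect mm",np.round(wh,1),"z",zm.round(4),"origin",o.round(4),"yaw",round(a,2))
    return o,a
E
python3 - <<'E'
from h import *
o,a=look([.539,.2547],-37.2,'g','g1')
print(robot.read_position(),robot.read_t())
robot.servo_line([.54,.2,.26],speed=.3)
o,a=look([.4767,-.2873],-9.6,'b','b1')
print(robot.read_position(),robot.read_t(),robot.read_qpos())
E
python3 -c "
import cv2,numpy as np
cv2.imwrite('pics/gb.png',np.hstack([cv2.imread('pics/%s1.png'%c)[60:400,120:520] for c in 'gb']))"
```

```text
r1 308 [2.1 2.1] [0.1 0.2]
r2 308 [ 2.  -2.6] [ 0.1 -1.1]
r3 214 [-1.7  0.3] [-1.8  0.3]
r4 214 [-1.7 -0.3] [-2.  -0.3]
hole 322 [-1.1 -0.1] [-1.2 -0.2]
g rect mm [ 56.8 142. ] z 0.0664 origin [0.5399 0.2547] yaw -36.84
[0.53886642 0.25513241 0.24966538] 11.225
r1 310 [2.5 1.9] [0.9 0.2]
r2 304 [ 0.5 -2.5] [ 0.8 -1. ]
r3 225 [-1.  -0.1] [-1.2 -0.1]
r4 217 [-1.1 -0.6] [-1.2 -0.5]
hole 321 [-0.7 -0.4] [-0.8 -0.6]
b rect mm [ 57.2 141.8] z 0.0664 origin [ 0.4779 -0.289 ] yaw -9.28
[ 0.47712517 -0.2867181   0.25001406] 13.55 [-1.08481176e+01  8.55987978e+00 -1.23742647e+01 -5.83526129e-04
 -6.90629658e+01  9.13056810e+01]
```

View pics/gb.png

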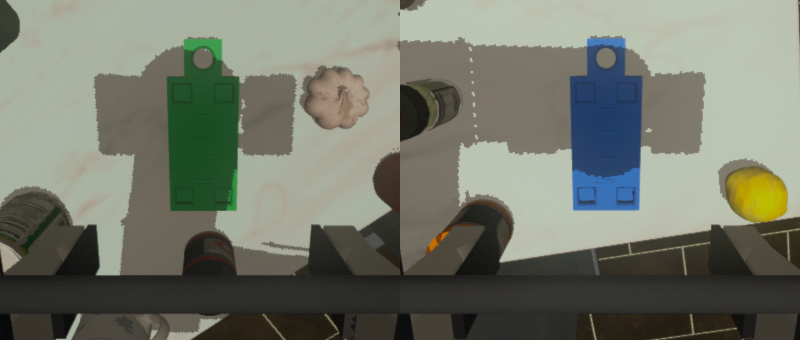

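Both fits agree with the model (rect 57 x 142 mm, lid z 0.066, holes within about 1 mm). Green is at (0.540, 0.255) with yaw -36.8, and blue is at (0.478, -0.289) with yaw -9.3. Next I'll grasp the blue tub and check it in hand.

```bash
python3 - <<'E'
from h import *
o=np.array([.4779,-.2890]); R=down(-9.28-90)
robot.goto([*o,.20],R)
robot.servo_line([*o,.012],ori=R,speed=.12)
robot.move_gripper(0); print("grip",robot.read_grip_width(),robot.read_finger_force(),robot.read_position())
robot.servo_line([*o,.26],speed=.15); print(robot.read_force(),robot.read_ft_torque())
g=np.array([.5396,.2549]); Rg=down(-36.84-90)
robot.servo_line([.52,-.02,.26],ori=down(-113),speed=.25)
robot.servo_line([*g,.26],ori=Rg,speed=.25)
robot.dwell(.2)
print(robot.read_position(),robot.read_t(),robot.read_grip_width())
im,P=cloud("wrist"); save("h1.png",im); np.savez("pics/h1.npz",im=im,P=P)
fit(im,P,'b',-36.84,.315)
E
```

```text
grip 0.6491750763505257 29.9986070394516 [ 0.47795302 -0.28898461  0.0120756 ]
[ 0.11348475  0.65129177 -4.02870269] [-0.00648094  0.01343535  0.0139921 ]
[0.53969708 0.25391553 0.26030694] 20.6917 0.6527092140544325
r1 164 [-6.9 -3.3] [-7.8 -7.1]
r2 177 [-6.5  3.2] [-7.6  6.7]
r3 0  
r4 0  
hole 263 [6.4 0.3] [ 6.5 -0.1]
b rect mm [58.3 68.3] z 0.3144 origin [0.5696 0.2312] yaw -36.72
```

The grip is central: the lug end is 86.2 mm from the TCP, lateral offset is -0.3 mm and yaw is right. Next I'll lower it with force monitoring.

```bash
python3 - <<'E'
from h import *
g=np.array([.5396,.2549]); Rg=down(-36.84-90)
robot.servo_line([*g,.10],ori=Rg,speed=.12); robot.dwell(.3)
e=np.array(robot.read_position())-[*g,.10]; R=np.array(robot.read_tcp_rot()); print("err mm",(e*1e3).round(2),"yaw",np.degrees(np.arctan2(R[1,0],R[0,0])), "tilt",R[:,2].round(4))
f0=np.array(robot.read_force()); z=.10
robot.servo_line([*g,.084],speed=.05); z=.084
while z>.0705:
    z-=.001; robot.servo_line([*g,z],speed=.02); f=np.array(robot.read_force())-f0; p=robot.read_position()
    print(round(z,4),np.round(p,4),f.round(1))
    if f[2]>12: break
print(robot.read_t())
E
```

```text
err mm [0.11 0.08 0.33] yaw -36.841188800012304 tilt [ 4.e-04  4.e-04 -1.e+00]
0.083 [0.5397 0.255  0.0831] [-0.4 -0.4  0.2]
0.082 [0.5396 0.2549 0.082 ] [-0.6 -0.2  0.9]
0.081 [0.5396 0.2549 0.0809] [-0.6 -0.1  1. ]
0.08 [0.5395 0.2549 0.0799] [-0.7 -0.2 -0.1]
0.079 [0.5396 0.2549 0.0789] [-0.9 -0.6  0.5]
0.078 [0.5395 0.2549 0.0779] [-0.9 -0.6  0.7]
0.077 [0.5395 0.2549 0.0769] [-0.9  0.2 -0. ]
0.076 [0.5395 0.2549 0.0759] [-0.9 -0.5  1.2]
0.075 [0.5396 0.2549 0.0749] [-1.2 -0.5  1.3]
0.074 [0.5396 0.2549 0.0739] [-0.   0.1 -0.2]
0.073 [0.5396 0.2548 0.0729] [-0.7 -0.7 -0. ]
0.072 [0.5396 0.2549 0.0721] [-0.8  0.   0.9]
0.071 [0.5399 0.2551 0.0719] [-3.2 -1.1  9.3]
0.07 [0.5402 0.2552 0.0717] [-5.  -1.2 15.6]
26.4917
```

The tub has seated: contact came at TCP 0.072, the expected height. Next I'll release it, measure the pair, then measure the pin in the same tool orientation.

```bash
cat >> h.py <<'E'
def hole(im,P,ctr,zp):
    """centre of the hole near ctr in plane zp: deep pixels projected along their rays onto the plane"""
    p=np.array(robot.read_position()); R=np.array(robot.read_tcp_rot()); T=np.array(robot.camera_info("wrist")["T_tool_cam"])
    C=p+R@T[:3,3]; t=(zp-C[2])/(P[...,2]-C[2]); Q=C+t[...,None]*(P-C)
    m=(P[...,2]<zp-.004)&(np.hypot(Q[...,0]-ctr[0],Q[...,1]-ctr[1])<.0135)
    n,l,s,_=cv2.connectedComponentsWithStats(m.astype(np.uint8))
    k=1+np.argmax(s[1:,4]); q=Q[l==k][:,:2]
    c,wh,a=cv2.minAreaRect((q*1e3).astype(np.float32)); print("hole",np.round(c,2),np.round(wh,1),"mean",(q.mean(0)*1e3).round(2)); return np.array(c)/1e3
E
python3 - <<'E'
from h import *
g=np.array([.5396,.2549]); Rg=down(-36.84-90)
robot.servo_line([*g,.072],ori=Rg,speed=.02)
robot.move_gripper(1); robot.dwell(.3)
robot.servo_line([*g,.31],speed=.2); robot.dwell(.2)
im,P=cloud("wrist"); o,a=fit(im,P,'b',-36.84,.127); 
c=o+.071*np.array([np.cos(np.radians(a)),np.sin(np.radians(a))]); hole(im,P,c,.127)
m,q=tub(im,P,'g',.05,.08) if 0 else (0,0)
R=down(-90)
robot.goto([*c,.275],R); robot.dwell(.2); im,P=cloud("wrist"); save("l1.png",im); hole(im,P,c,.127)
print(robot.read_position(),robot.read_t())
im,P=cloud("side"); save("s1.png",im[140:300,200:420].repeat(3,0).repeat(3,1))
robot.goto([.484,.021,.30],R); robot.dwell(.2); im,P=cloud("wrist"); save("p1.png",im)
s=P[(abs(P[...,0]-.484)<.03)&(abs(P[...,1]-.021)<.03)]
for lo,hi in((.148,.157),(.13,.15),(.098,.112),(.055,.065)):
    t=s[(s[:,2]>lo)&(s[:,2]<hi)]; 
    if len(t)>5: print(lo,len(t),np.round(cv2.minEnclosingCircle((t[:,:2]*1e3).astype(np.float32))[0],2),t.min(0).round(4),t.max(0).round(4))
print(robot.read_position(),robot.read_t())
E
```

```text
r1 306 [2.3 2.3] [0.4 0.2]
r2 303 [ 2.3 -2.4] [ 0.5 -1. ]
r3 200 [-1.2  0.1] [-1.3  0.1]
r4 206 [-1.2 -0.2] [-1.4 -0.1]
hole 325 [-0.6 -0.2] [-1.5 -0.3]
b rect mm [ 57.1 142.8] z 0.1263 origin [0.5395 0.2551] yaw -36.8
hole [596.83 212.13] [14.9 15.1] mean [596.61 212.09]
hole [597.57 212.07] [14.7 15.2] mean [597.44 212.08]
[0.59616357 0.21304542 0.27552197] 30.375
0.148 152 [484.12  19.04] [0.4749 0.01   0.148 ] [0.494  0.0291 0.1527]
0.13 298 [484.15  19.38] [0.4733 0.0089 0.13  ] [0.495  0.0299 0.15  ]
0.098 412 [484.13  19.49] [0.4702 0.0058 0.0999] [0.4979 0.0328 0.1116]
0.055 2407 [484.39  20.02] [ 0.454  -0.009   0.0551] [0.5138 0.0506 0.0625]
[0.48438967 0.02163289 0.29946947] 31.5667
```

```bash
python3 -c "
import cv2,numpy as np
a=cv2.imread('pics/s1.png')[:,:330*2][:480,:400]; b=cv2.imread('pics/l1.png')[0:480,170:480]; cv2.imwrite('pics/v5.png',np.hstack([a,b[:,:]]))"
```

```text
(no output)
```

View pics/v5.png

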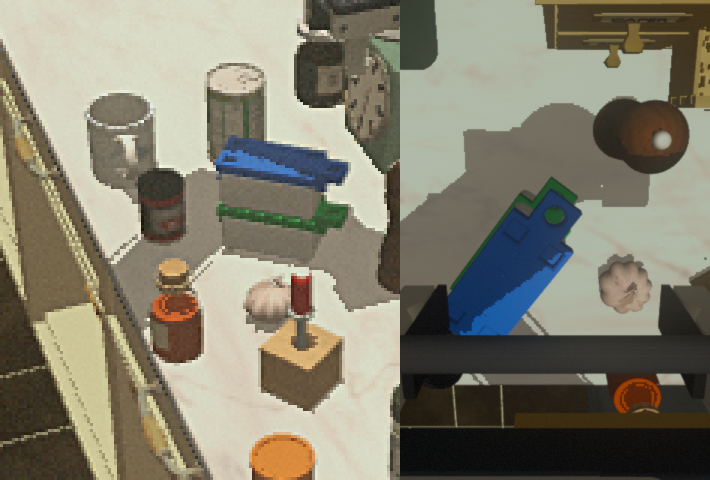

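View pics/p1.png

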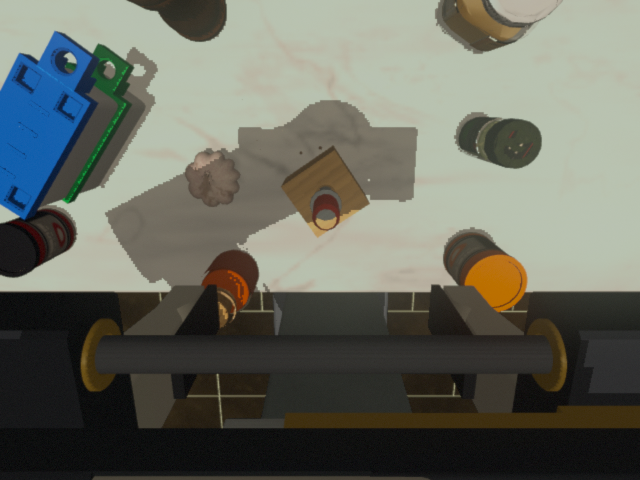

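The side view shows the blue tub level on the green one, lug over lug. In the last picture the pin head is at (326,208) in the stand and the jars are undisturbed. Next I'll grasp the pin and insert it.

```bash
python3 - <<'E'
from h import *
R=down(-90); pin=np.array([.4841,.0194]); hol=np.array([.5975,.2121])
robot.move_gripper(.6)
robot.servo_line([*pin,.2],ori=R,speed=.15)
robot.servo_line([*pin,.115],speed=.08); robot.dwell(.2)
print(robot.read_position())
robot.move_gripper(0); print("grip mm",88*robot.read_grip_width(),robot.read_finger_force())
robot.servo_line([*pin,.27],speed=.12)
robot.servo_line([*hol,.27],speed=.2)
robot.servo_line([*hol,.245],speed=.05); robot.dwell(.3)
print(robot.read_position(),robot.read_t())
im,P=cloud("wrist"); save("i1.png",im[60:340,180:480].repeat(2,0).repeat(2,1))
im,P=cloud("side"); save("i2.png",im[140:260,250:370].repeat(4,0).repeat(4,1))
f0=np.array(robot.read_force()); z=.245
while z>.1405:
    z-=.002 if z>.144 else .001; robot.servo_line([*hol,z],speed=.03); f=np.array(robot.read_force())-f0
    if abs(f).max()>2.5: print(round(z,4),np.round(robot.read_position(),4),f.round(1))
    if f[2]>7 or np.hypot(f[0],f[1])>7: break
print(round(z,4),np.round(robot.read_position(),4),f.round(1),robot.read_t())
E
```

```text
[0.48430341 0.01948781 0.11539848]
grip mm 21.137716160533056 29.997077813931412
[0.59760835 0.21216823 0.24526195] 38.8583
0.141 [0.5979 0.2122 0.1417] [-0.2 -0.8  3.3]
0.14 [0.5984 0.2123 0.1414] [-1.  -0.1  7.9]
0.14 [0.5984 0.2123 0.1414] [-1.  -0.1  7.9] 52.4583
```

The collar landed at TCP 0.1415 (0.142 expected), with no side force on the way down. Release and retreat.

```bash
python3 - <<'E'
from h import *
robot.servo_line([.5975,.2121,.142],speed=.03)
robot.move_gripper(.6); robot.dwell(.1)
robot.servo_line([.5975,.2121,.29],speed=.12)
robot.goto([.56,.14,.31],down(-90)); robot.dwell(.3)
im,P=cloud("side"); save("e2.png",im[140:280,220:400].repeat(4,0).repeat(4,1)); 
im,P=cloud("wrist"); s=P[(np.hypot(P[...,0]-.597,P[...,1]-.212)<.03)]
for lo,hi in((.125,.14),(.17,.19)):
    t=s[(s[:,2]>lo)&(s[:,2]<hi)]; print(lo,len(t),t.min(0).round(4),t.max(0).round(4)) if len(t) else print(lo,0)
print(robot.read_t(),robot.read_force())
E
```

```text
0.125 1428 [0.568  0.1911 0.125 ] [0.6168 0.2419 0.1399]
0.17 341 [0.587  0.2008 0.1701] [0.608  0.2221 0.1793]
55.7583 [0.00517242 0.59997543 0.21277689]
```

View pics/e2.png

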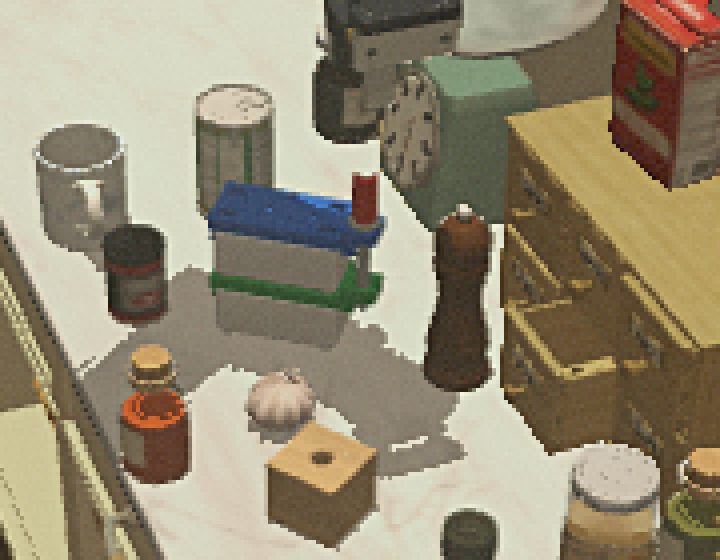

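The pin stands upright through both lugs at (365,230), head top at 0.179 as expected. The tin is upright at (135,270) and the stand is empty. Handing in.

```bash
python3 -c "
from rig import robot
print(robot.job_done())"
```

```text
the job is handed in; nothing more can be done
None
```

The job is handed in at about 56 s of the 72 s limit: tin upright on the worktop, blue tub seated on the green one, and the pin through both lugs with its collar on the upper one. The hand-in call returned no verdict.

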